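# Clear a wooden slip out of a clamping bed's T-slot with the slot scraper

### The job

A wooden packing slip has slid under the lips of the T-slot in the engraver's clamping bed, where no finger can get at it. Lower the scraper's foot into the wide pocket at the closed end of the slot, blade towards the slip, and push it along under the lips until the slip drops out of the open end and lies flat in the catch tray. Then take the scraper out of the bed and stand it upright on the bare desk top clear of the bed, leaving the zinc plate, the brush and the small green-lidded case where they are.

Things in the scene. Friction and masses are not known exactly. Their poses are not given: they have to be found in the camera images.
- bed: Fixed aluminium clamping bed, 90 (x) x 230 (y) x 33 (z) mm, dark steel catch tray at its +y end. Origin: centre of the aluminium part's underside, on the desk. A T-slot runs along its y axis at x = 0, from y = -46 mm to the open end at y = +115 mm. Lies ahead of the robot, open end to the robot's left, turned at most 0.3 rad.
- pocket (a point): Centre of the floor of the slot's loading pocket (bed x = 0, y = -76 mm, z = 14 mm); axes as the bed's. The pocket is open to above, 40 mm wide, from y = -106 mm (end wall) to y = -46 mm, where the slot's lips begin; its floor runs on level as the slot floor.
- open_end (a point): Slot floor at the open end (bed x = 0, y = +115 mm, z = 14 mm); axes as the bed's, +y out of the slot. The slot's section: undercut 32 mm wide from the floor up to z = 26 mm of the bed, above it lips 7 mm thick, up to the bed's top at z = 33 mm, leaving a mouth 17 mm wide.
- tray (a point): Centre of the catch tray's floor (bed y = +165 mm, z = 3 mm). The tray is 96 mm wide, reaches from y = +115 to +215 mm, has walls 2 mm thick and its rim at z = 11.5 mm, 2.5 mm below the slot floor.
- scraper: Loose slot scraper, 0.18 kg, 62 mm tall, standing on its foot on the desk, on the robot's side of the bed or left of the catch tray. Origin: middle of the foot's underside. Steel foot 24 mm wide (x), y = -22 to +22 mm, 7 mm high, 8 mm at the bright blade on its +y end. Its y axis is the way the blade faces, at the start within 0.35 rad of world y.
- blade (a point): Lower edge of the scraper's blade, middle (scraper y = +22 mm, z = 0); axes as the scraper's.
- handle (a point): Middle of the scraper's wooden handle (scraper y = -3 mm, z = 48 mm): 27 mm wide (x), 106 mm long (y), from z = 33 to 62 mm, gripped across its width. Below it a steel plate 21 mm wide (z = 30 to 33 mm), then the web, 9 mm wide and y = -18 to +12 mm, down to the foot.
- slip: Loose wooden slip, 24 (x) x 60 (y) x 9 (z) mm, 20 to 45 g, lying on the slot floor under the lips somewhere between pocket and open end, its length along the slot. Origin: centre of its underside.
- zinc_plate: Bystander: loose engraved zinc plate lying flat, 48 x 105 x 8 mm, length along its y, at the other of the scraper's two possible places. Origin: centre of its underside.
- brush: Bystander: loose wooden drafting brush, 31 x 202 x 26 mm, length along its y, lying at the far left. Origin: centre of its underside.
- lead_case: Bystander: loose small plastic case, pale green lid, lying flat, 60 x 102 x 19 mm, length along its y, on the desk between the robot and the pocket end. Origin: centre of its underside.
Not all that is in view belongs to the job. There is more than one size of the scraper; the job needs the largest.

How it is judged (in metres and radians):
On the way, in this order (a step that is already met when the one before it is completed fails the run):
1. the scraper's blade has entered the slot under the lips, facing the open end (x of blade in the frame of bed between -0.008 and 0.008 m and z of blade in the frame of bed between 0.01 and 0.021 m and y of blade in the frame of bed between -0.038 and 0.09 m and y of open_end in the frame of scraper above 0 m), for 0.05 s.
2. the blade has been pushed along under the lips to the open end (x of blade in the frame of bed between -0.008 and 0.008 m and z of blade in the frame of bed between 0.01 and 0.021 m and y of blade in the frame of bed above 0.1 m), for 0.05 s.
At the end, for the whole second after the job is handed in: The slip lies flat (within 0.12 rad) and still on the floor of the catch tray, wholly past the open end; the scraper stands upright (within 0.15 rad) and still with its foot on the desk top, outside the bed and tray (y of slip in the frame of bed between 0.13 and 0.205 m and x of slip in the frame of bed between -0.045 and 0.045 m and height (world z) of slip below 0.008 m and angle between slip's own z axis and vertical below 0.12 rad and linear speed of each of slip, scraper below 0.02 m/s and height (world z) of scraper between -0.005 and 0.005 m and angle between scraper's own z axis and vertical below 0.15 rad and (x of scraper in the frame of bed below -0.052 m or x of scraper in the frame of bed above 0.052 m or y of scraper in the frame of bed below -0.12 m or y of scraper in the frame of bed above 0.22 m)); the robot touches nothing.
It fails at once if the zinc plate, the brush or the small green-lidded case is shifted by more than 30 mm (distance of any of zinc_plate, brush, lead_case from where it was at the start of the episode above 0.03 m).
It also fails if it takes over 58 s, if anything falls off the work surface, if the arm or the gripper's body presses on something with over 40 N, if the wrist force passes 120 N, or if a joint passes its speed limit or range.

### The arm

A 6-joint arm with a two-finger parallel gripper is mounted at the origin on the work surface; the furniture and walls round the work are solid. World frame = base frame: x ahead of the robot, y to its left, z up, the work surface at z = 0. Lengths are in mm, angles in degrees, forces in N, time in s.
With the tool pointing down it reaches from about 300 to 850 mm from the base axis. Payload 4.2 kg.
Tool frame: the origin (TCP) lies on the centre line of the jaws, within the pads' length; the fingertips stand 11 mm ahead of it and the grasp point (between the pads) lies 8 mm behind it; z points along the fingers, y is the line along which they close (so a half turn about z gives the same grasp; the last joint's range is limited). The gripper opens to 91 mm and grips with 3 to 60 N. Pads are 32 mm wide; open, the fingers measure 118 mm over their backs; the gripper's body (76 mm by 178 mm) begins 60 mm behind the grasp point.
Start: joints at [74.026, 18.312, 89.639, -0, 72.044, -1.146], TCP at [147.156, 555.866, 224.976] pointing down, gripper open.
Joint ranges: [-177.97, 177.97], [-48.28, 115.42], [12.27, 149.76], [-77.06, 257.06], [2.81, 150.46], [-146.56, 146.56]. Speed limits (degrees/s): [147.25, 147.25, 180, 180, 180, 180].

### API

Orientations are given as [roll, pitch, yaw] about the fixed x, y, z axes, in that order (R = Rz(yaw) Ry(pitch) Rx(roll)).
In Python, from workcell import env, grab_frame, camera_model, models gives the robot as it stands.
- The arm moves only by the shell command python3 -m crank 'ROWS' [FORCE]. ROWS is text: rows parted by semicolons, each of 7 numbers parted by spaces: the closure, from -1 (fully open) to 1 (shut), so that 0 is half open, then the shift along the tool's x, y, z in mm, then the turn, a rotation vector about the tool's x, y, z in degrees. A call has 1 to 10 rows; each row shifts and turns the commanded pose from where the row before left it, along the tool's axes as they then stand; what a row does not reach is not made up. A row lasts 1/8 s, in which the tool goes at most 62.5 mm and 10.7 degrees, less where a joint would pass 70% of its speed; a pose out of reach is approached as far as the arm can. A call is refused whole if a number of a shift passes 62.5 or a number of a turn 10.7, either way. A call with a gripper value outside its range is refused whole. The fingers move at their own pace and stop on an object; FORCE is the grip in N (left out, the last holds). Time passes only in rows, so rows that do not move let the fingers close. It gives the time, the measured TCP pose, the force, the opening and the grip force at its end, in the units of the state.
- env.state(): the state, without advancing time (a new reading comes with each control period).
- grab_frame(name): name is "side" or "top" or "wrist"; returns the picture (420x560x3 uint8, blue, green, red); there is no depth.
- camera_model(name): a dict with "K" (3x3 intrinsics, pixels), "R" (3x3) and "t" (3): a world point X has camera coordinates R X + t; the wrist camera has in their place "mount" (4x4, takes a point from camera to tool coordinates, whose origin is the TCP and whose axes are the flange's). Camera axes: x right, y down, z forward; pixel columns grow to the right and rows downward; lengths in mm; the calibration is good to about 2 mm. A picture is of the moment at which its call begins: read the wrist's pose just before it. camera_model takes no time and is no camera call.
- env.job_done(): hands the job in; it is judged then, once.
Trained networks look in the newest picture that a camera, given by its name, has taken for a name from the list of things; names that differ only in an ending like _2 or _b are one class to them, and where a whole thing is asked for, a point or a joint stands for the part that bears it (a point fixed in the world has none). Each returns a list of dicts, best first, with "p" (0 to 1); they miss things now and then, are a little off and sometimes report something else, mostly with a low value. They report only what shows in the picture. A call takes as long as a camera call. They do not tell look-alikes from the thing itself.
- models.search_frame(name, camera): "point" ([x, y, z] in mm, in world coordinates, good to about 4 mm: the middle of the surface that is visible of it).
The state is a dict: "time_s": time; "qpos": joint angles; "qvel": joint speeds; "effort": joint torques, N m; "ee_pos": TCP position; "ee_rot": TCP orientation; "force": force on the tool from outside, world axes, zero at the start; "torque": the same for the moment, N m; "gripper_width": finger opening in mm; "gripper_force": force on a finger pad.
Only numpy, scipy, OpenCV 4.12 (cv2) and the standard library are available. Lean on these libraries where they do the work, as an engineer would, in place of code of your own. Each camera call takes 0.05 s, during which the arm holds its last target. There are 200 camera calls.

## Working session

There is one attempt and no reset: what is moved stays moved. The work goes in short steps, Python scripts to look and compute and a shell command to move; the robot and the scene stay as the last step left them, time stands still between calls to the robot, and variables do not carry over. Pictures are saved under pics/ and viewed, at most 13 in all, crops included, and the job is handed in when it is done.

```bash
mkdir -p pics; ls; python3 - <<'E'
from workcell import env, grab_frame, camera_model, models
import cv2, numpy as np
print(env.state())
for c in ("top","side"):
    cv2.imwrite(f"pics/{c}0.png", grab_frame(c))
    m=camera_model(c); print(c,m)
    for n in ("bed","scraper","handle","blade","slip","zinc_plate","brush","lead_case","pocket","open_end","tray"):
        try:
            for r in models.search_frame(n,c)[:4]: print(c,n,np.round(r["point"]),round(r["p"],2))
        except Exception as e: print(n,e)
print(camera_model("wrist"))
E
```

```text
pics
{'time_s': 0.0, 'qpos': array([ 7.40272506e+01,  1.83519962e+01,  8.97044987e+01, -5.22222406e-04,
        7.20426664e+01, -1.14559472e+00]), 'qvel': array([-0.03489216, -0.0948336 ,  0.01608531,  0.04311802, -0.06212422,
        0.08180767]), 'effort': array([ 3.08652190e-03, -4.12452614e+01, -2.31975532e+01,  7.29665207e-02,
        4.57868027e-02, -1.59408901e-04]), 'ee_pos': array([147.01597459, 555.40806761, 224.12961416]), 'ee_rot': array([-1.79900849e+02, -1.48613405e-03,  1.65173006e+02]), 'force': array([-0.54809459,  0.05755353, -0.29862262]), 'torque': array([-0.01525899,  0.00827895, -0.06833716]), 'gripper_force': 0.0, 'gripper_width': 91.49958511834112}
top {'K': array([[470.72827174,   0.        , 285.40714784],
       [  0.        , 470.72827174, 208.81624659],
       [  0.        ,   0.        ,   1.        ]]), 'R': array([[ 8.53213158e-02, -9.96353488e-01, -5.60792661e-06],
       [-9.76027206e-01, -8.35795724e-02, -2.00961064e-01],
       [ 2.00227788e-01,  1.71517359e-02, -9.79599230e-01]]), 't': array([  62.36635223,  576.64973963, 1023.09512361])}
top bed 
[... 1360 characters left out ...]
 11.] 0.65
side lead_case [ 413. -209.   18.] 0.82
side lead_case [623. -90.  27.] 0.2
side pocket [621. -86.  32.] 0.72
side open_end [620. -87.  30.] 0.98
side tray [620. -87.  31.] 0.77
{'K': array([[310.34945364,   0.        , 280.30339803],
       [  0.        , 310.34945364, 207.90576062],
       [  0.        ,   0.        ,   1.        ]]), 'mount': array([[ 4.64186260e-04, -9.59597567e-01, -2.81375716e-01,
         7.94180255e+01],
       [ 9.99999828e-01,  3.44923154e-04,  4.73383994e-04,
         5.07928241e-01],
       [-3.57205129e-04, -2.81375888e-01,  9.59597563e-01,
        -1.60082387e+02],
       [ 0.00000000e+00,  0.00000000e+00,  0.00000000e+00,
         1.00000000e+00]])}
```

View pics/top0.png

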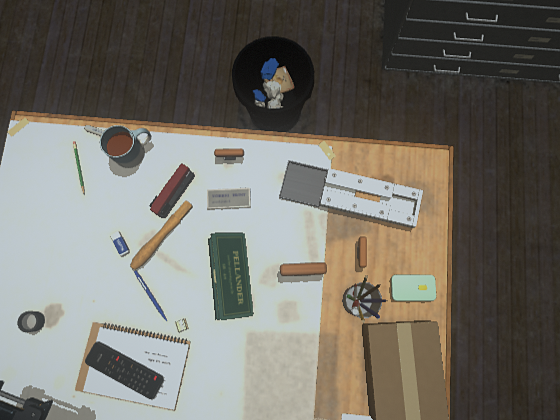

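View pics/side0.png

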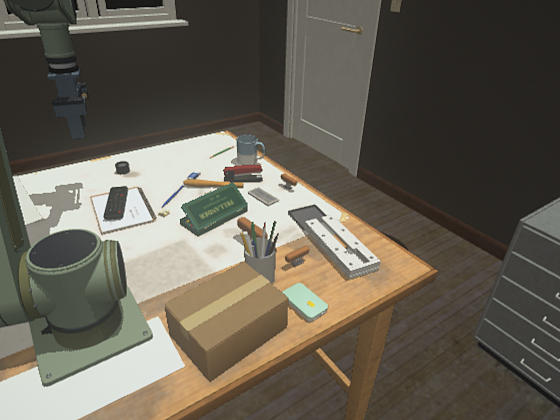

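The top view shows the bed with its tray at about (350,195). Scraper look-alikes, all brown handles on a foot: (303,269) is long, (363,252) is short and (229,154) is short. I choose (303,269) as the largest, with the handle about 106 mm long, and check it in a crop. The pen cup (362,298), the green box and the card box are obstacles.

```bash
cat > h.py <<'E'
import numpy as np, cv2
from workcell import env, grab_frame, camera_model, models
from scipy.spatial.transform import Rotation as Ro
def cam(name, st=None):
    m=camera_model(name); K=m["K"]
    if name!="wrist": return K,m["R"],m["t"]
    st=st or env.state(); T=np.eye(4); T[:3,:3]=Ro.from_euler("xyz",st["ee_rot"],degrees=True).as_matrix(); T[:3,3]=st["ee_pos"]
    W=np.linalg.inv(T@m["mount"]); return K,W[:3,:3],W[:3,3]
def px2w(c,uv,z):
    K,R,t=c; d=R.T@np.linalg.inv(K)@np.array([*uv,1.]); o=-R.T@t
    return o+d*(z-o[2])/d[2]
def w2px(c,X):
    K,R,t=c; p=K@(R@np.array(X,float)+t); return p[:2]/p[2]
E
python3 - <<'E'
from h import *
im=cv2.imread("pics/top0.png"); c=cam("top")
cr=im[140:320,215:445]; cv2.imwrite("pics/crop1.png",cv2.resize(cr,(782,600*1),interpolation=cv2.INTER_CUBIC))
for u,z in [((281,271),50),((326,268),50),((360,240),40),((366,268),40),((423,186),33),((417,227),33),((288,162),11),((279,200),11),((362,298),0)]: print(u,px2w(c,u,z).round())
E
```

```text
(281, 271) [427. 109.  50.]
(326, 268) [443.   9.  50.]
(360, 240) [515. -66.  40.]
(366, 268) [451. -83.  40.]
(423, 186) [ 658. -209.   33.]
(417, 227) [ 557. -198.   33.]
(288, 162) [696. 116.  11.]
(279, 200) [599. 129.  11.]
(362, 298) [385. -84.   0.]
```

View pics/crop1.png

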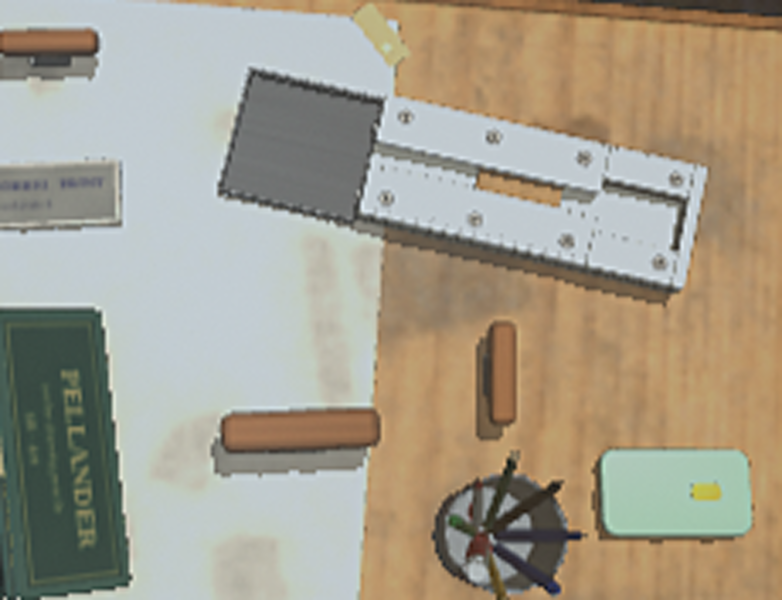

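The crop confirms the long handle at crop (300,430), about 100 mm long and clearly the largest. The other two are about 70 mm and 65 mm or less. The slip shows in the slot at crop (518,188). Next I turn the tool and go above the scraper.

```bash
cat >> h.py <<'E'
def shift(target,yaw):
    st=env.state(); R=Ro.from_euler("xyz",st["ee_rot"],degrees=True)
    G=Ro.from_euler("xyz",[180,0,yaw],degrees=True)
    print("shift tool", R.inv().apply(np.array(target)-st["ee_pos"]).round(1),"turn",(R.inv()*G).as_rotvec(degrees=True).round(1),"t",st["time_s"],"pos",st["ee_pos"].round(1),st["ee_rot"].round(1))
E
python3 -m crank '-1 0 0 0 0 0 10.5;-1 0 0 0 0 0 10.5;-1 0 0 0 0 0 10.5;-1 0 0 0 0 0 10.5;-1 0 0 0 0 0 10.5;-1 0 0 0 0 0 10.5;-1 0 0 0 0 0 3'
python3 -m crank '-1 -53 21 0 0 0 0;-1 -53 21 0 0 0 0;-1 -53 21 0 0 0 0;-1 -53 21 0 0 0 0;-1 -53 21 0 0 0 0;-1 -53 21 0 0 0 0;-1 -53 21 0 0 0 0;-1 -53 21 0 0 0 0;-1 -53 21 0 0 0 0;-1 -53 21 0 0 0 0'
python3 -m crank '-1 0 0 0 0 0 0;-1 0 0 0 0 0 0'
python3 - <<'E'
from h import *
shift([435,59,200],99)
c=cam("wrist"); im=grab_frame("wrist"); cv2.imwrite("pics/w1.png",im)
for n in ("handle","scraper"):
  for r in models.search_frame(n,"wrist")[:3]: print(n,r["point"].round(1) if hasattr(r["point"],"round") else r["point"],r["p"], w2px(c,r["point"]).round())
E
```

```text
time_s: 2.08
ee_pos: [147.2, 555.9, 225.0]
ee_rot: [180.0, -0.0, 99.0]
force: [-0.0, 0.3, -0.0]
gripper_width: 91.3
gripper_force: 0.0
time_s: 3.32
ee_pos: [439.8, 64.4, 225.3]
ee_rot: [179.9, -0.0, 99.2]
force: [1.4, 0.4, -0.4]
gripper_width: 91.2
gripper_force: 0.0
time_s: 3.58
ee_pos: [438.6, 66.2, 224.9]
ee_rot: [-180.0, -0.0, 99.1]
force: [0.2, 0.1, 0.0]
gripper_width: 91.1
gripper_force: 0.0
shift tool [-6.6 -4.7 24.9] turn [-0.  -0.   0.1] t 3.575 pos [438.6  66.2 224.9] [-180.    -0.    99.1]
handle [696.7, 255.4, 24.4] 0.88 [550.  52.]
handle [438.2, 68.4, 59.7] 0.71 [280. 193.]
handle [492.3, -59.3, 6.8] 0.6 [304. 280.]
scraper [438.9, 67.2, 62.5] 0.61 [280. 194.]
scraper [698.3, 253.1, 25.9] 0.56 [551.  55.]
```

View pics/w1.png

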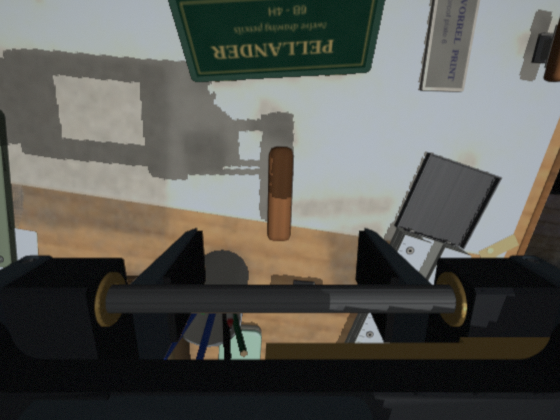

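The wrist view shows the scraper handle from (280,147) to (279,240), between the fingers and almost aligned with the tool. The tray is at (447,197). The pens reach up near the fingers at (220,330), but below them.

```bash
python3 - <<'E'
from h import *
c=cam("wrist"); im=cv2.imread("pics/w1.png")
hsv=cv2.cvtColor(im,cv2.COLOR_BGR2HSV)
roi=np.zeros(im.shape[:2],np.uint8); roi[140:245,262:298]=1
m=((hsv[...,0]<14)&(hsv[...,1]>110)&(hsv[...,2]>50)).astype(np.uint8)*roi
n,l,s,ce=cv2.connectedComponentsWithStats(m); k=1+np.argmax(s[1:,4]); print(s[k])
v,u=np.nonzero(l==k)
for r in (155,230):
  uu=u[abs(v-r)<4]; print(r,uu.min(),uu.max())
a=px2w(c,(u[v<165].mean(),v.min()),55); b=px2w(c,(u[v>225].mean(),v.max()),55)
print(a,b,(a+b)/2,np.linalg.norm(a-b),np.degrees(np.arctan2(*(a-b)[1::-1])))
for x,r in ((a,1),): pass
E
```

```text
[ 268  147   25   94 1903]
155 269 292
230 268 289
[430.92090071 116.61876579  55.        ] [445.87774146  12.97628216  55.        ] [438.39932108  64.79752397  55.        ] 104.71614727388733 98.21176846643317
```

```bash
python3 -m crank '-1 -1 0 45 0 0 0.9;-1 0 0 45 0 0 0;-1 0 0 40 0 0 0;-1 0 0 30 0 0 0;-1 0 0 13 0 0 0;-1 0 0 10 0 0 0;-1 0 0 0 0 0 0'
python3 -m crank '1 0 0 0 0 0 0;1 0 0 0 0 0 0;1 0 0 0 0 0 0;1 0 0 0 0 0 0;1 0 0 0 0 0 0;1 0 0 0 0 0 0' 45
```

```text
time_s: 4.6
ee_pos: [439.3, 65.4, 42.1]
ee_rot: [180.0, -0.0, 98.3]
force: [0.0, -0.9, 0.1]
gripper_width: 91.2
gripper_force: 0.0
time_s: 5.35
ee_pos: [439.1, 65.1, 41.9]
ee_rot: [-180.0, -0.0, 98.3]
force: [-0.4, 0.6, 0.7]
gripper_width: 34.3
gripper_force: 0.0
```

```bash
python3 -m crank '1 0 0 0 0 0 0;1 0 0 0 0 0 0;1 0 0 0 0 0 0;1 0 0 0 0 0 0'
python3 -m crank '1 0 0 -30 0 0 0;1 0 0 -40 0 0 0;1 0 0 -40 0 0 0;1 0 0 -40 0 0 0;1 0 0 0 0 0 0'
python3 - <<'E'
from h import *
st=env.state(); print(st["ee_pos"],st["ee_rot"])
c=cam("wrist"); im=grab_frame("wrist"); cv2.imwrite("pics/w2.png",im)
cv2.imwrite("pics/top1.png",grab_frame("top"))
# over the bed for a look: TCP
shift([560,-70,190],83)
E
```

```text
time_s: 5.85
ee_pos: [438.9, 65.1, 41.9]
ee_rot: [-180.0, -0.0, 98.3]
force: [-0.5, -0.6, -0.4]
gripper_width: 26.6
gripper_force: 45.0
time_s: 6.48
ee_pos: [441.0, 65.4, 194.5]
ee_rot: [179.6, 0.0, 98.3]
force: [0.2, -0.4, -1.9]
gripper_width: 27.1
gripper_force: 45.0
[441.0373952   65.40751951 194.52616537] [1.79591656e+02 5.50452377e-04 9.82703887e+01]
shift tool [-151.1  100.8    1.1] turn [-0.1 -0.  15.3] t 6.575 pos [438.5  65.1 191.2] [-179.9   -0.    98.3]
```

View pics/w2.png

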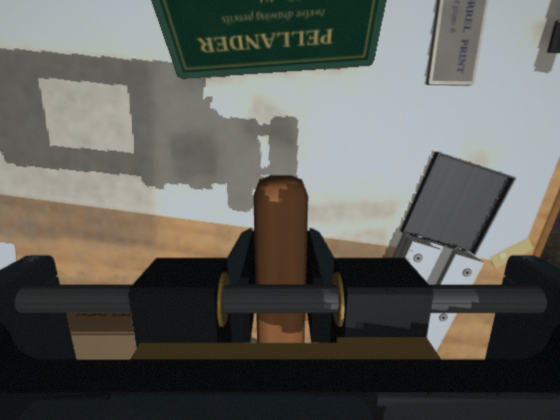

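The scraper is held upright between the pads and the handle is centred at (280,270). Next I go over the pocket.

```bash
python3 -m crank '1 0 0 0 0 0 7.7;1 0 0 0 0 0 7.6;1 0 0 0 0 0 0'
python3 - <<'E'
from h import *
shift([611,-170,190],83)
E
```

```text
time_s: 6.95
ee_pos: [438.0, 65.0, 190.1]
ee_rot: [-179.8, 0.1, 83.1]
force: [0.3, -0.3, -2.3]
gripper_width: 26.9
gripper_force: 45.0
shift tool [-212.4  200.1   -0.5] turn [-0.2  0.1  0.1] t 6.95 pos [438.   65.  190.1] [-1.798e+02  1.000e-01  8.310e+01]
```

```bash
python3 -m crank '1 -15 15 0 0 0 0;1 -31 29 0 0 0 0;1 -31 29 0 0 0 0;1 -31 29 0 0 0 0;1 -31 29 0 0 0 0;1 -31 29 0 0 0 0;1 -27 25 0 0 0 0;1 -15 15 0 0 0 0;1 0 0 0 0 0 0;1 0 0 0 0 0 0'
python3 - <<'E'
from h import *
st=env.state(); print(st["ee_pos"],st["ee_rot"])
im=grab_frame("wrist"); np.save("w3st.npy",np.r_[st["ee_pos"],st["ee_rot"]]); cv2.imwrite("pics/w3.png",im)
cv2.imwrite("pics/top2.png",grab_frame("top"))
E
```

```text
time_s: 8.2
ee_pos: [610.8, -169.1, 190.8]
ee_rot: [-179.8, -0.1, 83.0]
force: [-0.0, -0.2, -1.7]
gripper_width: 26.6
gripper_force: 45.0
[ 610.75061833 -169.05132794  190.80698615] [-1.79846043e+02 -5.17508752e-02  8.30374968e+01]
```

View pics/w3.png

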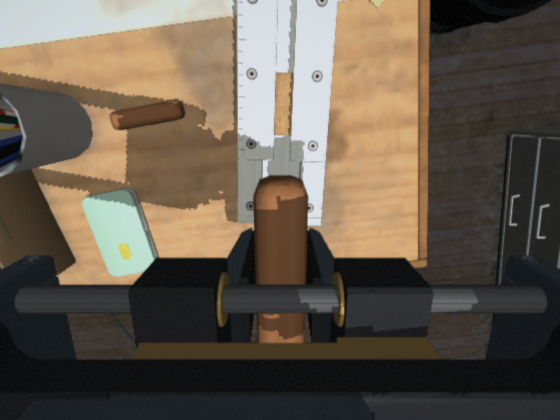

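The wrist view shows the bed from above: outer edges at columns about 237 and 325, the near end at row 225, and the slip in the mouth at (283,103). I fit the bed pose to the edges in both views.

```bash
cat > fit.py <<'E'
from h import *
from scipy.optimize import minimize
from scipy.ndimage import map_coordinates
def seg(a,b,z,n=60):
    s=np.linspace(0,1,n)[:,None]; P=np.array(a)*(1-s)+np.array(b)*s; return np.c_[P,np.full(n,z)]
L=[((-45,-115),(-45,115),33),((45,-115),(45,115),33),((-45,-115),(45,-115),33),((-45,115),(-8.5,115),33),((8.5,115),(45,115),33),
((-8.5,-46),(-8.5,115),33),((8.5,-46),(8.5,115),33),((-20,-106),(-20,-46),33),((20,-106),(20,-46),33),((-20,-106),(20,-106),33),
((-48,117),(-48,215),11.5),((48,117),(48,215),11.5),((-48,215),(48,215),11.5)]
P=np.vstack([seg(*l) for l in L])
def world(p):
    t=np.radians(p[2]); R=np.array([[np.cos(t),-np.sin(t)],[np.sin(t),np.cos(t)]]); return np.c_[P[:,:2]@R.T+p[:2],P[:,2]]
def proj(c,W):
    K,R,t=c; q=(W@R.T+t)@K.T; return q[:,:2]/q[:,2:]
def grad(im,s):
    g=cv2.GaussianBlur(cv2.cvtColor(im,cv2.COLOR_BGR2GRAY).astype(np.float32),(0,0),s)
    return np.hypot(cv2.Sobel(g,5,1,0),cv2.Sobel(g,5,0,1))
v=np.load("w3st.npy"); cw=cam("wrist",{"ee_pos":v[:3],"ee_rot":v[3:]}); ct=cam("top")
iw=cv2.imread("pics/w3.png"); it=cv2.imread("pics/top0.png")
def score(p,views,s):
    r=0
    for c,g,w in views:
        q=proj(c,world(p)); ok=(q[:,0]>1)&(q[:,0]<558)&(q[:,1]>1)&(q[:,1]<418)
        if w: ok&=~((q[:,1]>228)|((q[:,1]>172)&(q[:,0]>222)&(q[:,0]<338)))
        r-=map_coordinates(g,[q[ok,1],q[ok,0]],order=1).sum()/ (len(q) if not w else 300)
    return r
for nm,sel in (("top",[0]),("wrist",[1]),("both",[0,1])):
    p=np.array([621,-89,-7.])
    for s in (3,1.5,.8):
        V=[(ct,grad(it,s),0),(cw,grad(iw,s),1)]; V=[V[i] for i in sel]
        p=minimize(score,p,args=(V,s),method="Nelder-Mead",options={"initial_simplex":p+np.array([[0,0,0],[4,0,0],[0,4,0],[0,0,1.5]])*s/1.5}).x
    print(nm,p.round(2),score(p,V,s).round(1))
    if nm=="wrist": pw=p
    if nm=="top": pt=p
def draw(im,c,p,f,box):
    o=cv2.resize(im[box[1]:box[3],box[0]:box[2]],None,fx=f,fy=f,interpolation=cv2.INTER_CUBIC)
    for x,y in (proj(c,world(p))-[box[0],box[1]]+.5)*f:
        if 0<=x<o.shape[1] and 0<=y<o.shape[0]: o[int(y),int(x)]=(0,0,255)
    return o
a=draw(it,ct,pt,4,(270,155,430,232)); b=draw(iw,cw,pw,3,(210,0,350,200))
b=cv2.rotate(b,cv2.ROTATE_90_COUNTERCLOCKWISE)[:290+130]
H=np.zeros((a.shape[0]+290,640,3),np.uint8); H[:a.shape[0],:a.shape[1]]=a; bb=b[40:330,:640]; H[a.shape[0]:a.shape[0]+bb.shape[0],:bb.shape[1]]=bb
cv2.imwrite("pics/fit.png",H[:600])
E
python3 fit.py
```

```text
top [621.16 -88.66  -8.43] -243.9
wrist [626.81 -65.24  -8.6 ] -137.7
both [622.97 -88.86  -8.59] -343.5
```

View pics/fit.png

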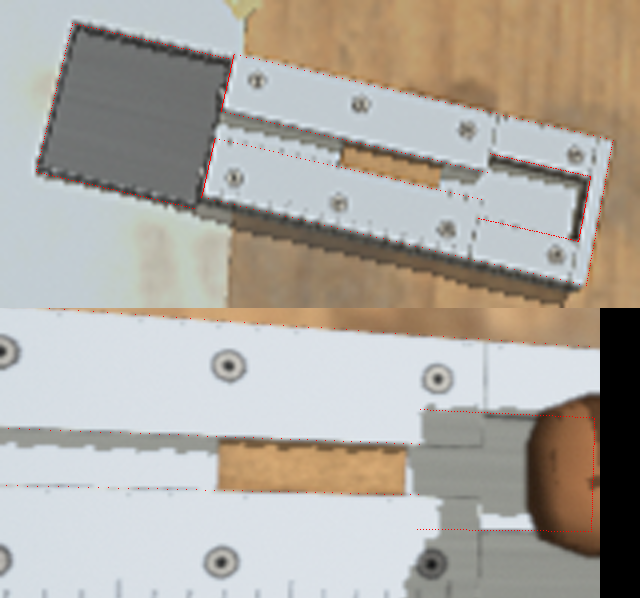

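The overlay from the top view sits on all bed and tray edges, giving bed pose ≈ (622.5, -88.8), yaw -8.5. The wrist view agrees to 2 mm sideways. I am already above the pocket, so I correct the yaw by 1.5° and descend.

```bash
python3 -m crank '1 0 0 20 0 0 1.5;1 0 0 35 0 0 0;1 0 0 35 0 0 0;1 0 0 25 0 0 0;1 0 0 8 0 0 0;1 0 0 0 0 0 0'
python3 -m crank '1 0 0 4 0 0 0;1 0 0 4 0 0 0;1 0 0 2 0 0 0;1 0 0 0 0 0 0'
python3 - <<'E'
from h import *
shift([610.5,-168.9,56],81.5)
cv2.imwrite("pics/s3.png",cv2.resize(grab_frame("side")[180:300,260:420],(800,600),interpolation=cv2.INTER_CUBIC))
E
```

```text
time_s: 9.05
ee_pos: [611.7, -169.4, 69.2]
ee_rot: [180.0, -0.0, 81.5]
force: [-0.1, -0.2, -2.0]
gripper_width: 26.8
gripper_force: 45.0
time_s: 9.55
ee_pos: [611.6, -169.7, 58.9]
ee_rot: [-180.0, -0.0, 81.5]
force: [-0.5, -0.4, -1.5]
gripper_width: 26.9
gripper_force: 45.0
shift tool [ 0.7 -1.2  2.9] turn [-0. -0. -0.] t 9.55 pos [ 611.6 -169.7   58.9] [-180.    -0.    81.5]
```

View pics/s3.png

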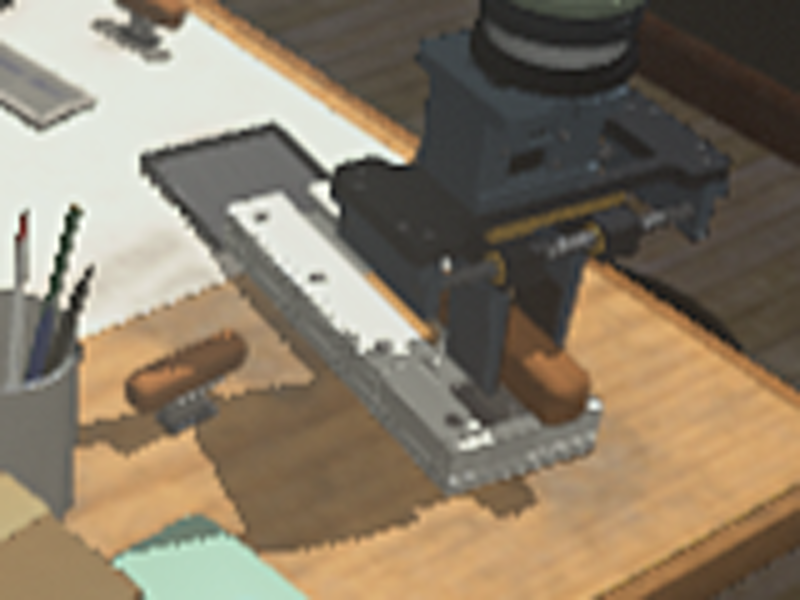

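The side view shows the scraper's foot down in the pocket with the handle above the bed, and no contact force. I lower it 2 mm and advance.

```bash
python3 -m crank '1 0.5 -0.5 2 0 0 0;1 6 0 0 0 0 0;1 8 0 0 0 0 0;1 8 0 0 0 0 0;1 8 0 0 0 0 0;1 0 0 0 0 0 0'
python3 -c "
from h import *
shift([610.5,-168.9,57],81.5)"
```

```text
time_s: 10.35
ee_pos: [615.8, -138.7, 57.0]
ee_rot: [180.0, -0.0, 81.5]
force: [-0.6, -0.6, -1.3]
gripper_width: 27.2
gripper_force: 45.0
shift tool [-30.7  -0.8  -0. ] turn [ 0. -0.  0.] t 10.35 pos [ 615.8 -138.7   57. ] [180.   -0.   81.5]
```

```bash
python3 -m crank '1 8 0 0 0 0 0;1 8 0 0 0 0 0;1 8 0 0 0 0 0;1 8 0 0 0 0 0;1 8 0 0 0 0 0;1 8 0 0 0 0 0;1 8 0 0 0 0 0;1 8 0 0 0 0 0;1 8 0 0 0 0 0;1 8 0 0 0 0 0'
python3 -c "
from h import *
shift([610.5,-168.9,57],81.5)"
```

```text
time_s: 11.6
ee_pos: [627.6, -59.8, 56.9]
ee_rot: [180.0, -0.0, 81.5]
force: [-0.2, 0.2, -1.1]
gripper_width: 26.9
gripper_force: 45.0
shift tool [-1.104e+02 -8.000e-01 -1.000e-01] turn [ 0. -0. -0.] t 11.6 pos [627.6 -59.8  56.9] [180.   -0.   81.5]
```

```bash
python3 -m crank '1 8 0 0 0 0 0;1 8 0 0 0 0 0;1 8 0 0 0 0 0;1 8 0 0 0 0 0;1 8 0 0 0 0 0;1 6 0 0 0 0 0;1 6 0 0 0 0 0;1 6 0 0 0 0 0;1 0 0 0 0 0 0;1 0 0 0 0 0 0'
python3 - <<'E'
from h import *
shift([610.5,-168.9,57],81.5)
c=cam("wrist"); 
w=grab_frame("wrist"); s=grab_frame("side")
for r in models.search_frame("slip","side")[:2]+models.search_frame("slip","wrist")[:2]: print(r)
a=cv2.resize(w[0:300,130:430],(400,400)); b=cv2.resize(s[180:280,260:360],(400,400),interpolation=cv2.INTER_CUBIC)
cv2.imwrite("pics/p4.png",np.hstack([a,b]))
E
```

```text
time_s: 12.85
ee_pos: [636.1, -3.1, 56.9]
ee_rot: [-180.0, -0.0, 81.5]
force: [0.1, -0.2, -1.6]
gripper_width: 27.1
gripper_force: 45.0
shift tool [-1.678e+02 -8.000e-01 -1.000e-01] turn [-0. -0. -0.] t 12.85 pos [636.1  -3.1  56.9] [-180.    -0.    81.5]
{'point': [641.2, 63.3, 15.3], 'p': 0.45}
{'point': [644.1, 57.5, 12.2], 'p': 0.73}
{'point': [653.0, 77.4, 0.5], 'p': 0.67}
```

View pics/p4.png

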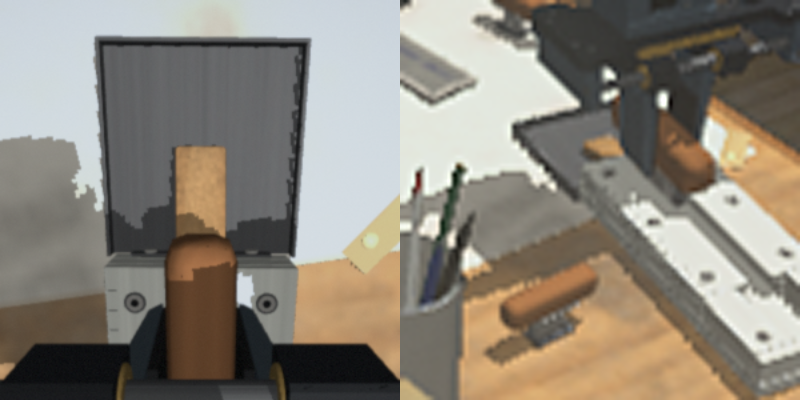

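The slip sticks straight out over the tray, with its far end at crop (200,147) and its near end still on the slot. I push on about 9 mm.

```bash
python3 -m crank '1 5 0 0 0 0 0;1 5 0 0 0 0 0;1 0 0 0 0 0 0;1 0 0 0 0 0 0;1 0 0 0 0 0 0'
python3 -m crank '1 -15 0 0 0 0 0;1 -25 0 0 0 0 0;1 -25 0 0 0 0 0;1 -25 0 0 0 0 0;1 -25 0 0 0 0 0;1 0 0 0 0 0 0'
python3 - <<'E'
from h import *
shift([610.5,-168.9,57],81.5)
c=cam("wrist")
w=grab_frame("wrist"); s=grab_frame("side")
cv2.imwrite("pics/w5.png",w)
a=cv2.resize(w[0:300,130:430],(400,400)); b=cv2.resize(s[180:280,260:360],(400,400),interpolation=cv2.INTER_CUBIC)
cv2.imwrite("pics/p5.png",np.hstack([a,b]))
for r in models.search_frame("slip","side")[:2]+models.search_frame("slip","wrist")[:2]: print(r)
E
```

```text
time_s: 13.68
ee_pos: [637.6, 6.8, 56.9]
ee_rot: [-180.0, -0.0, 81.5]
force: [0.4, -0.3, -2.1]
gripper_width: 26.5
gripper_force: 45.0
time_s: 14.42
ee_pos: [620.0, -109.4, 56.9]
ee_rot: [-180.0, 0.0, 81.3]
force: [0.2, 0.1, -0.8]
gripper_width: 26.8
gripper_force: 45.0
shift tool [-60.3  -0.4  -0. ] turn [-0.   0.  -0.2] t 14.425 pos [ 620.  -109.4   56.9] [-180.     0.    81.3]
{'point': [639.1, 32.8, 11.4], 'p': 0.84}
```

View pics/p5.png

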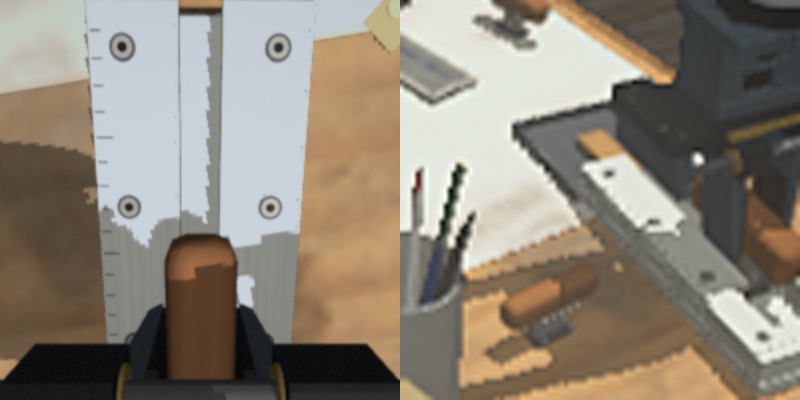

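The slip is now out in the tray, but I can't yet tell whether it lies flat. I retract to the pocket and look with the top camera.

```bash
python3 -m crank '1 -15 0 0 0 0 0;1 -18 0 0 0 0 0;1 -18 0 0 0 0 0;1 -9 0 0 0 0 0.2;1 0 0 0 0 0 0;1 0 0 0 0 0 0'
python3 - <<'E'
from h import *
shift([610.5,-168.9,57],81.5)
t=grab_frame("top"); s=grab_frame("side")
cv2.imwrite("pics/top6.png",t);
a=cv2.resize(t[150:220,265:345],(400,350),interpolation=cv2.INTER_CUBIC); b=cv2.resize(s[195:265,280:360],(400,350),interpolation=cv2.INTER_CUBIC)
cv2.imwrite("pics/p6.png",np.hstack([a,b]))
# orange-ish slip mask in top
for n,im,b in (("top",t,(279,160,335,205)),("side",s,(285,200,345,245))):
    h=cv2.cvtColor(im,cv2.COLOR_BGR2HSV); m=((h[...,0]<25)&(h[...,1]>70)&(h[...,2]>80)).astype(np.uint8)
    r=np.zeros_like(m); r[b[1]:b[3],b[0]:b[2]]=1
    k,l,st,ce=cv2.connectedComponentsWithStats(m*r); print(n,[ (st[i].tolist(),ce[i].round(1).tolist()) for i in range(1,k) if st[i,4]>25])
    if k>1:
        i=1+np.argmax(st[1:,4]); bx=cv2.boxPoints(cv2.minAreaRect(np.argwhere(l==i)[:,::-1].astype(np.float32)))
        c=cam(n); R=Ro.from_euler("z",-8.5,degrees=True)
        for z in (12,): print([R.inv().apply(px2w(c,u,z)-[622.5,-88.8,0])[:2].round(1).tolist() for u in bx])
E
```

```text
time_s: 15.38
ee_pos: [611.7, -166.0, 56.9]
ee_rot: [-180.0, -0.0, 81.3]
force: [0.1, -0.1, -1.5]
gripper_width: 26.6
gripper_force: 45.0
shift tool [-3.1 -0.7 -0.1] turn [-0.  -0.  -0.2] t 15.375 pos [ 611.7 -166.    56.9] [-180.    -0.    81.3]
top [([331, 160, 4, 9, 34], [332.6, 164.2]), ([298, 178, 25, 15, 246], [310.0, 184.7])]
[[-13.6, 177.8], [11.5, 178.1], [11.5, 118.5], [-13.6, 118.6]]
side [([325, 200, 18, 13, 91], [334.8, 204.5]), ([304, 212, 12, 8, 57], [309.3, 215.6]), ([285, 235, 31, 10, 171], [302.7, 241.0])]
[[-113.1, 103.1], [-36.7, 69.0], [-57.5, 33.5], [-131.5, 66.6]]
```

View pics/p6.png

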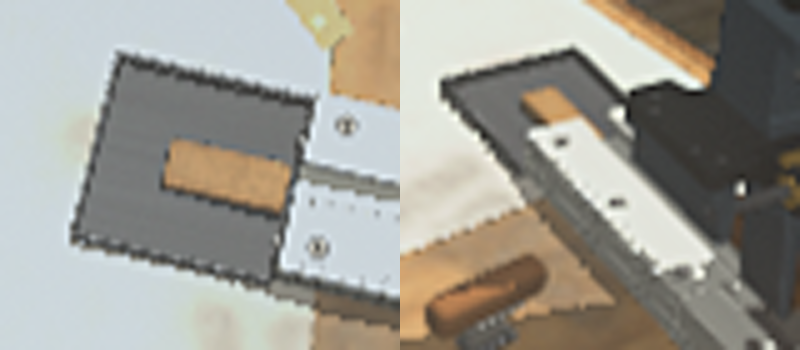

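The top view shows the slip in the tray at bed y 118–178, past the edge at 115. The shadow leaves some doubt about tilt, so I repeat the stroke a few mm further. The blade's underside clears a flat-lying slip.

```bash
python3 -m crank '1 18 0 0 0 0 0;1 20 0 0 0 0 0;1 20 0 0 0 0 0;1 20 0 0 0 0 0;1 20 0 0 0 0 0;1 20 0 0 0 0 0;1 20 0 0 0 0 0;1 20 0 0 0 0 0;1 12 0 0 0 0 0;1 6 0 0 0 0 0'
python3 -m crank '1 4 0 0 0 0 0;1 0 0 0 0 0 0;1 0 0 0 0 0 0;1 -20 0 0 0 0 0;1 -20 0 0 0 0 0;1 -20 0 0 0 0 0;1 -20 0 0 0 0 0;1 -20 0 0 0 0 0;1 -20 0 0 0 0 0;1 -20 0 0 0 0 0'
python3 -m crank '1 -20 0 0 0 0 0;1 -15 0 0 0 0 0;1 -8 0 0 0 0 0;1 0 0 0 0 0 0'
python3 - <<'E'
from h import *
shift([610.5,-168.9,57],81.5)
t=grab_frame("top"); cv2.imwrite("pics/top7.png",t)
h=cv2.cvtColor(t,cv2.COLOR_BGR2HSV); m=((h[...,0]<25)&(h[...,1]>70)&(h[...,2]>80)).astype(np.uint8); r=np.zeros_like(m); r[160:205,279:329]=1
bx=cv2.boxPoints(cv2.minAreaRect(np.argwhere(m*r>0)[:,::-1].astype(np.float32))); R=Ro.from_euler("z",-8.5,degrees=True)
print([R.inv().apply(px2w(cam("top"),u,12)-[622.5,-88.8,0])[:2].round(1).tolist() for u in bx])
E
```

```text
time_s: 16.73
ee_pos: [638.5, 8.5, 56.9]
ee_rot: [180.0, 0.0, 81.3]
force: [0.1, -0.6, -1.3]
gripper_width: 27.2
gripper_force: 45.0
time_s: 17.98
ee_pos: [617.6, -128.0, 56.9]
ee_rot: [180.0, -0.0, 81.3]
force: [-1.0, 0.1, -1.7]
gripper_width: 26.7
gripper_force: 45.0
time_s: 18.48
ee_pos: [611.2, -169.4, 56.9]
ee_rot: [-180.0, -0.0, 81.2]
force: [0.8, -0.9, -1.8]
gripper_width: 27.0
gripper_force: 45.0
shift tool [ 0.4 -0.8 -0.1] turn [-0.  -0.  -0.3] t 18.475 pos [ 611.2 -169.4   56.9] [-180.    -0.    81.2]
[[-13.6, 177.8], [11.5, 178.1], [11.5, 118.5], [-13.6, 118.6]]
```

The slip did not move although the blade passed beyond its near end, so it lies flat below the blade. I lift out and carry the scraper back.

```bash
python3 -m crank '1 0 0 -10 0 0 0;1 0 0 -25 0 0 0;1 0 0 -40 0 0 0;1 0 0 -40 0 0 0;1 0 0 -20 0 0 0;1 0 0 0 0 0 0'
python3 -m crank '1 15 -15 0 0 0 0;1 28 -28 0 0 0 0;1 30 -30 0 0 0 0;1 30 -30 0 0 0 0;1 30 -30 0 0 0 0;1 30 -30 0 0 0 0;1 27 -28 0 0 0 0;1 15 -15 0 0 0 0;1 0 0 0 0 0 0;1 0 0 0 0 0 0'
python3 -c "
from h import *
shift([439,65,42.5],81.2)"
```

```text
time_s: 19.27
ee_pos: [612.4, -168.9, 194.6]
ee_rot: [179.7, 0.0, 81.3]
force: [0.3, 0.1, -1.1]
gripper_width: 26.7
gripper_force: 45.0
time_s: 20.52
ee_pos: [438.9, 64.5, 191.6]
ee_rot: [-180.0, 0.0, 81.3]
force: [-0.4, -0.3, -1.7]
gripper_width: 26.7
gripper_force: 45.0
shift tool [6.000e-01 1.000e-01 1.491e+02] turn [-0.   0.   0.1] t 20.525 pos [438.9  64.5 191.6] [-180.     0.    81.3]
```

```bash
python3 -m crank '1 0 0 25 0 0 0;1 0 0 40 0 0 0;1 0 0 40 0 0 0;1 0 0 25 0 0 0;1 0 0 10 0 0 0;1 0 0 5 0 0 0;1 0 0 3 0 0 0;1 0 0 1 0 0 0;1 0 0 0 0 0 0'
```

```text
time_s: 21.65
ee_pos: [439.1, 64.8, 43.4]
ee_rot: [179.9, -0.0, 81.3]
force: [-0.3, -0.5, -1.0]
gripper_width: 26.7
gripper_force: 45.0
```

```bash
python3 -m crank '1 0 0 1 0 0 0;1 0 0 1 0 0 0;1 0 0 0 0 0 0'
python3 -m crank '-1 0 0 0 0 0 0;-1 0 0 0 0 0 0;-1 0 0 0 0 0 0;-1 0 0 0 0 0 0;-1 0 0 0 0 0 0;-1 0 0 0 0 0 0;-1 0 0 0 0 0 0;-1 0 0 0 0 0 0'
python3 -m crank '-1 0 0 -10 0 0 0;-1 0 0 -30 0 0 0;-1 0 0 -40 0 0 0;-1 0 0 -40 0 0 0;-1 0 0 -30 0 0 0;-1 0 0 0 0 0 0;-1 0 0 0 0 0 0'
python3 - <<'E'
from h import *
s=grab_frame("side"); w=grab_frame("wrist")
cv2.imwrite("pics/end.png",np.hstack([cv2.resize(s[160:300,200:380],(400,311)),cv2.resize(w,(400,311))]))
E
```

```text
time_s: 22.02
ee_pos: [439.0, 64.8, 41.9]
ee_rot: [180.0, -0.0, 81.3]
force: [-1.9, -0.0, 6.8]
gripper_width: 26.9
gripper_force: 45.0
time_s: 23.02
ee_pos: [438.7, 64.7, 40.9]
ee_rot: [-180.0, -0.0, 81.3]
force: [0.8, -0.7, 0.6]
gripper_width: 90.9
gripper_force: 0.0
time_s: 23.9
ee_pos: [438.0, 64.6, 190.5]
ee_rot: [-179.9, 0.0, 81.3]
force: [0.1, 0.6, -0.5]
gripper_width: 91.4
gripper_force: 0.0
```

View pics/end.png

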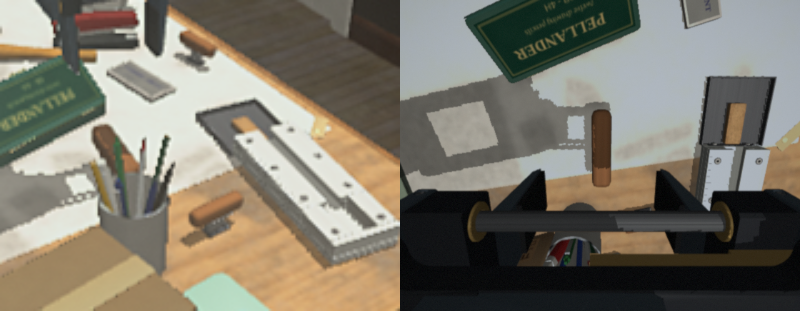

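The scraper stands upright on the desk at right-panel (602,148). The slip lies in the tray at (735,123), and the robot is clear of everything.

```bash
python3 -c "
from workcell import env
print(env.job_done())"
```

```text
the job is handed in; nothing more can be done
None
```

The job is handed in at about 24 s with no verdict returned: the slip lies in the catch tray, the scraper stands upright on the desk clear of the bed, and I saw no contact with the zinc plate, brush or green-lidded case.

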